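# Line up the storage bottles by height

### The job

Line up the four amber bottles in order of height on the row of black marks, one upright on the middle of each mark, with the tallest next to the white mortar and the shortest at the far end by the cork ring. Set each bottle down rather than dropping it, knock none over, and leave the clear glass beaker where it stands.

Things in the scene. Friction and masses are not known exactly. Their poses are not given: they have to be found in the camera images.
- bottle_a: The shortest of four closed, round amber glass storage bottles with white screw cap and blank paper band: 50 mm tall, body 30 mm in diameter (straight-sided up to 28 mm above its base, then a small shoulder; the white cap, 26 mm in diameter, is the top 16 mm). Loose, upright, 40 to 350 g. Origin: centre of its underside, z up along the bottle.
- bottle_b: The second shortest of four closed, round amber glass storage bottles with white screw cap and blank paper band: 68 mm tall, body 36 mm in diameter (straight-sided up to 46 mm above its base, then a small shoulder; the white cap, 32 mm in diameter, is the top 16 mm). Loose, upright, 40 to 350 g. Origin: centre of its underside, z up along the bottle.
- bottle_c: The second tallest of four closed, round amber glass storage bottles with white screw cap and blank paper band: 88 mm tall, body 42 mm in diameter (straight-sided up to 66 mm above its base, then a small shoulder; the white cap, 38 mm in diameter, is the top 16 mm). Loose, upright, 40 to 350 g. Origin: centre of its underside, z up along the bottle.
- bottle_d: The tallest of four closed, round amber glass storage bottles with white screw cap and blank paper band: 110 mm tall, body 50 mm in diameter (straight-sided up to 88 mm above its base, then a small shoulder; the white cap, 46 mm in diameter, is the top 16 mm). Loose, upright, 40 to 350 g. Origin: centre of its underside, z up along the bottle.
- mark_1: One of four alike round black rubber marks, 56 mm in diameter and 2 mm thick, in a straight row 80 mm apart (centre to centre) on a fixed wooden strip (320 x 75 mm, 10 mm thick). Which of the four names lies where in the row changes from start to start. Origin: centre of the mark's underside, which is 10 mm above the table, so that a bottle on it stands with its base 12 mm above the table. Fixed.
- mark_2: One of four alike round black rubber marks, 56 mm in diameter and 2 mm thick, in a straight row 80 mm apart (centre to centre) on a fixed wooden strip (320 x 75 mm, 10 mm thick). Which of the four names lies where in the row changes from start to start. Origin: centre of the mark's underside, which is 10 mm above the table, so that a bottle on it stands with its base 12 mm above the table. Fixed.
- mark_3: One of four alike round black rubber marks, 56 mm in diameter and 2 mm thick, in a straight row 80 mm apart (centre to centre) on a fixed wooden strip (320 x 75 mm, 10 mm thick). Which of the four names lies where in the row changes from start to start. Origin: centre of the mark's underside, which is 10 mm above the table, so that a bottle on it stands with its base 12 mm above the table. Fixed.
- mark_4: One of four alike round black rubber marks, 56 mm in diameter and 2 mm thick, in a straight row 80 mm apart (centre to centre) on a fixed wooden strip (320 x 75 mm, 10 mm thick). Which of the four names lies where in the row changes from start to start. Origin: centre of the mark's underside, which is 10 mm above the table, so that a bottle on it stands with its base 12 mm above the table. Fixed.
- mortar: White porcelain mortar with its pestle in it, 80 mm across and 50 mm high (pestle end to 77 mm high, leaning away from the robot), standing fixed on the table at one end of the row, in line with it, 100 mm from the centre of the nearest mark. It may be at either end; at the other end lies a flat cork ring of the same width, 22 mm high. Origin: centre of its underside.
- beaker: Small open, clear glass beaker without cap, 48 mm across and 62 mm high, loose, standing empty among the bottles. Not to be moved. Origin: centre of its underside, z up.

How it is judged (in metres and radians):
At the end, for the whole second after the job is handed in: Each bottle upright (0.1 rad) on its own mark, base at mark height (below 18 mm), centred within 12 mm, in falling height from the mortar: tallest on the nearest mark, shortest on the farthest; all released and at rest; the beaker upright, within 30 mm of its start ((horizontal distance between bottle_a and mark_1 below 0.012 m or horizontal distance between bottle_a and mark_2 below 0.012 m or horizontal distance between bottle_a and mark_3 below 0.012 m or horizontal distance between bottle_a and mark_4 below 0.012 m) and horizontal distance between bottle_a and mortar between 0.31 and 0.37 m and height (world z) of each of bottle_a, bottle_b, bottle_c, bottle_d below 0.018 m and angle between each of bottle_a, bottle_b, bottle_c, bottle_d, beaker's own z axis and vertical below 0.1 rad and linear speed of each of bottle_a, bottle_b, bottle_c, bottle_d below 0.02 m/s and contact force between the fingers and bottle_a below 0.1 N and (horizontal distance between bottle_b and mark_1 below 0.012 m or horizontal distance between bottle_b and mark_2 below 0.012 m or horizontal distance between bottle_b and mark_3 below 0.012 m or horizontal distance between bottle_b and mark_4 below 0.012 m) and horizontal distance between bottle_b and mortar between 0.23 and 0.29 m and contact force between the fingers and bottle_b below 0.1 N and (horizontal distance between bottle_c and mark_1 below 0.012 m or horizontal distance between bottle_c and mark_2 below 0.012 m or horizontal distance between bottle_c and mark_3 below 0.012 m or horizontal distance between bottle_c and mark_4 below 0.012 m) and horizontal distance between bottle_c and mortar between 0.15 and 0.21 m and contact force between the fingers and bottle_c below 0.1 N and (horizontal distance between bottle_d and mark_1 below 0.012 m or horizontal distance between bottle_d and mark_2 below 0.012 m or horizontal distance between bottle_d and mark_3 below 0.012 m or horizontal distance between bottle_d and mark_4 below 0.012 m) and horizontal distance between bottle_d and mortar between 0.07 and 0.13 m and contact force between the fingers and bottle_d below 0.1 N and distance of beaker from where it was at the start of the episode below 0.03 m); the robot touches nothing.
It fails at once if a bottle is knocked over or laid down (angle between any of bottle_a, bottle_b, bottle_c, bottle_d's own z axis and vertical above 0.7 rad).
It fails at once if a bottle is dropped: it moves faster than 0.6 m/s while not held ((contact force between the fingers and bottle_a below 0.1 N and linear speed of bottle_a above 0.6 m/s) or (contact force between the fingers and bottle_b below 0.1 N and linear speed of bottle_b above 0.6 m/s) or (contact force between the fingers and bottle_c below 0.1 N and linear speed of bottle_c above 0.6 m/s) or (contact force between the fingers and bottle_d below 0.1 N and linear speed of bottle_d above 0.6 m/s)).
It fails at once if the glass beaker is moved by more than 30 mm or tipped (distance of beaker from where it was at the start of the episode above 0.03 m or angle between beaker's own z axis and vertical above 0.5 rad).
It also fails if it takes over 102 s, if anything falls off the work surface, if the arm or the gripper's body presses on something with over 40 N, if the wrist force passes 120 N, or if a joint passes its speed limit or range.

### The arm

A 6-joint arm with a two-finger parallel gripper is mounted at the origin on the work surface. World frame = base frame: x ahead of the robot, y to its left, z up, the work surface at z = 0. Lengths are in m, angles in degrees, forces in N, time in s.
With the tool pointing down it reaches from about 0.3 to 0.75 m from the base axis. Payload 8.5 kg.
Tool frame: the origin (TCP) lies midway between the tips of the shut fingers; the grasp point (between the pads) lies env.tcp_to_grasp behind it (env.tcp_to_grasp is the distance from the TCP to the grasp point, in m); z points along the fingers, y is the direction in which the jaws open and shut (so a half turn about z gives the same grasp; the last joint's range is limited). The gripper opens to 85 mm and grips with 20 to 120 N. Pads are 22 mm wide; open, the fingers measure 114 mm over their backs; the gripper's body (76 mm by 85 mm) begins 54 mm behind the grasp point. The pads swing forward as they close: fully open they stand 13 mm farther back than shut.
Start: joints at [61.633, 21.807, 74.336, -0, 83.858, -12.336], TCP at [0.152, 0.529, 0.231] pointing down, gripper open.
Joint ranges: [-178.18, 178.18], [-50.72, 133.34], [12.68, 142.11], [-81.47, 261.47], [9.98, 163.14], [-165.26, 165.26]. Speed limits (degrees/s): [136.94, 136.94, 180, 180, 180, 180].

### API

Orientations are given as a 3x3 rotation matrix whose columns are the frame's x, y, z axes.
In Python, from rig import readout, imaging, job, env gives the robot as it stands.
- The arm moves only by the tool move_arm, never from a script. Its argument "motion" is a list of rows, each a list of 3 entries, a list of its own where there are three numbers: the shift along the tool's x, y, z normalised to -1 to 1, where 1 is 0.02 m, then the turn, a rotation vector about the tool's x, y, z normalised to -1 to 1, where 1 is 120 degrees, then the gripper command: -1 is shut, 1 is fully open, values between are in proportion. In form: [[[tx, ty, tz], [rx, ry, rz], claw], ...]. A call has 1 to 12 rows; each row shifts and turns the pose as measured when the row begins, along the tool's axes as they then stand; what a row does not reach is not made up. A row lasts 1/12 s, in which the tool goes at most 41.7 mm and 7.16 degrees, less where a joint would pass 70% of its speed; a pose out of reach is approached as far as the arm can. A call with a number of a shift or a turn outside -1 to 1 is refused whole. A call with a gripper value outside its range is refused whole. The fingers move at their own pace and stop on an object; "squeeze" is the grip in N (left out, the last holds). Time passes only in rows, so rows that do not move let the fingers close. It gives the time, the measured TCP pose, the force and the opening at its end, in the units of the state.
- readout.observe(): the state, without advancing time (a new reading comes with each control period).
- imaging.get_image(name): name is "scene" or "top" or "wrist"; returns a dict with "img" (400x640x3 uint8, blue, green, red), "fov_y" (degrees; the focal length in pixels is half the picture's height over the tangent of half this angle, whatever the lens; pixels are square), "cx", "cy" (the principal point, pixels), "k1" (the pictures are not rectified: a ray, as slopes to the right and down, at radius r is drawn at 1 + k1 r^2 times it, then the intrinsics apply), "eye" and "orientation" of the camera in the world. Camera axes: x right, y up, looking along -z (the intrinsics and any distortion apply to the point x, -y, -z); pixel columns grow to the right and rows downward; lengths in m; the calibration is good to about 2 mm. A picture is of the moment at which its call begins. There is no depth.
- job.close_job(): hands the job in, once; it reports no verdict.
The state is a dict: "time_s": time; "q": joint angles; "qvel": joint speeds; "joint_efforts": joint torques, N m; "position": TCP position; "tool_rot": TCP orientation; "ft_force": force on the tool from outside, world axes, zero at the start; "wrist_torque": the same for the moment, N m; "grip_width": finger opening in m.
Only numpy, scipy, OpenCV 4.12 (cv2) and the standard library are available. Lean on these libraries where they do the work, as an engineer would, in place of code of your own. Each camera call takes 0.05 s, during which the arm holds its last target.

## Working session

There is one attempt and no reset: what is moved stays moved. The work goes in short steps, Python scripts to look and compute and a tool call to move; the robot and the scene stay as the last step left them, time stands still between calls to the robot, and variables do not carry over. Pictures are saved under pics/ and viewed, and the job is handed in when it is done.

Besides the shell and the picture viewer there is one more tool, called by a JSON object that holds its "op" and its "data". move_arm: Moves the arm, as the interface text tells. Its arguments: {"type":"object","properties":{"motion":{"type":"array","items":{"type":"array"}},"squeeze":{"type":"number"}},"required":["motion"]}

```bash
mkdir -p pics; ls; python3 - <<'E'
from rig import readout, imaging, job, env
import cv2
print(readout.observe()); print(env.tcp_to_grasp)
for n in ["scene","top","wrist"]:
    d=imaging.get_image(n); cv2.imwrite(f"pics/{n}0.png",d["img"]); print(n,{k:v for k,v in d.items() if k!="img"})
E
```

```text
pics
{'time_s': 0.0, 'q': array([ 6.16337645e+01,  2.18401602e+01,  7.43855276e+01, -8.15196112e-04,
        8.38564936e+01, -1.23368660e+01]), 'qvel': array([ 0.10974092, -0.02840984, -0.03045101,  0.0403458 ,  0.1145048 ,
        0.00816004]), 'joint_efforts': array([ 4.96518296e-04, -4.48469388e+01, -2.31270325e+01, -1.27791036e-04,
        4.88879959e-03, -6.16233464e-06]), 'position': array([0.15174485, 0.52834765, 0.23071499]), 'tool_rot': array([[-9.61120605e-01,  2.76128115e-01, -6.69012540e-04],
       [ 2.76128770e-01,  9.61119812e-01, -1.26883223e-03],
       [ 2.92640956e-04, -1.40423441e-03, -9.99998971e-01]]), 'ft_force': array([-1.13695947, -0.05251088, -0.33448491]), 'wrist_torque': array([-0.03957888, -0.02147924,  0.02814551]), 'grip_width': 0.08555502101932752}
0.0187
scene {'fov_y': 48.96370379449982, 'cx': 320.5800572310512, 'cy': 192.5365806648632, 'k1': -0.10487736485627708, 'eye': array([ 1.13712105, -0.1719631 ,  0.62108871]), 'orientation': array([[ 0.25981321, -0.67648702,  0.68910261],
       [ 0.96560168,  0.17423173, -0.19301997],
       [ 0.01051196,  0.71554777,  0.69848471]])}
top {'fov_y': 54.27987987966735, 'cx': 310.6370082298545, 'cy': 196.89953006903474, 'k1': 0.005633211385711712, 'eye': array([ 0.44755188, -0.0202328 ,  0.83627611]), 'orientation': array([[ 2.11329481e-02,  9.87241884e-01, -1.57819074e-01],
       [-9.99770000e-01,  2.14446596e-02,  2.72328494e-04],
       [ 3.65323042e-03,  1.57777020e-01,  9.87468007e-01]])}
wrist {'fov_y': 71.5069627861057, 'cx': 319.0891219747127, 'cy': 196.6669628799956, 'k1': -0.031601586117206405, 'eye': array([0.08141973, 0.54870983, 0.37317589]), 'orientation': array([[ 0.27507825, -0.92035173, -0.27800117],
       [ 0.96142086,  0.26291346,  0.08091012],
       [-0.00137552, -0.28953274,  0.95716712]])}
```

View pics/top0.png

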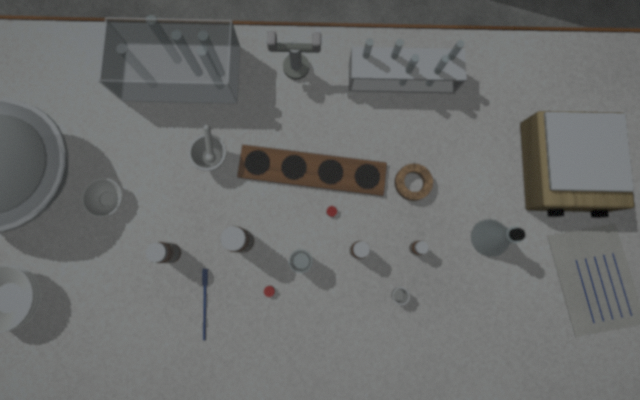

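View pics/scene0.png

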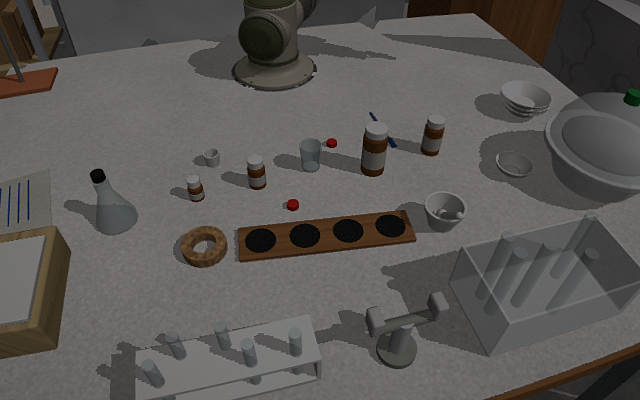

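View pics/wrist0.png

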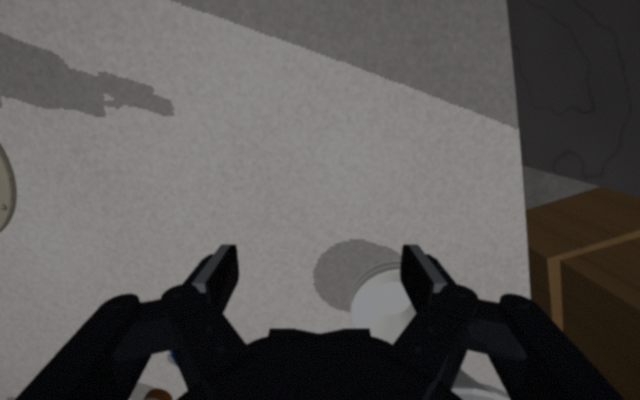

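Top view: mortar at (208,152), marks at (257,162), (294,167), (330,172), (367,176), cork ring at (413,182). The caps are d (236,239), c (160,252), b (360,249) and a (421,248), and the beaker is at (301,261). I'll zoom in for accuracy.

```bash
python3 - <<'E'
import cv2
t=cv2.imread("pics/top0.png"); s=cv2.imread("pics/scene0.png")
a=cv2.convertScaleAbs(cv2.resize(t[130:290,130:450],None,fx=2.5,fy=2.5,interpolation=cv2.INTER_CUBIC),alpha=1.6)
b=cv2.convertScaleAbs(cv2.resize(s[105:275,175:475],None,fx=2.6,fy=2.6,interpolation=cv2.INTER_CUBIC),alpha=1.6)
cv2.imwrite("pics/tz.png",a); cv2.imwrite("pics/sz.png",b)
# marks by threshold
hsv=cv2.cvtColor(t,cv2.COLOR_BGR2GRAY); m=((hsv<38)*255).astype('uint8')
n,l,st,c=cv2.connectedComponentsWithStats(m)
for i in range(1,n):
    if st[i,4]>100 and 100<c[i][1]<320: print('dark',st[i],c[i])
for th in (115,125,135,145):
    m=((hsv>th)*255).astype('uint8'); n,l,st,c=cv2.connectedComponentsWithStats(m)
    print(th,[(c[i].round(1).tolist(),st[i].tolist()) for i in range(1,n) if 60<st[i,4]<900 and 220<c[i][1]<290 and 100<c[i][0]<450])
E
```

```text
dark [547 208  18   8 124] [555.39516129 211.38709677]
dark [589 209  23   8 142] [599.17605634 212.20422535]
dark [510 229  14  11 116] [516.43103448 234.07758621]
115 []
125 [([230.7, 237.2], [213, 225, 30, 24, 404]), ([153.7, 251.7], [143, 243, 21, 20, 245]), ([361.5, 248.7], [355, 242, 13, 14, 134]), ([422.5, 246.7], [418, 242, 10, 10, 75])]
135 []
145 []
```

View pics/tz.png

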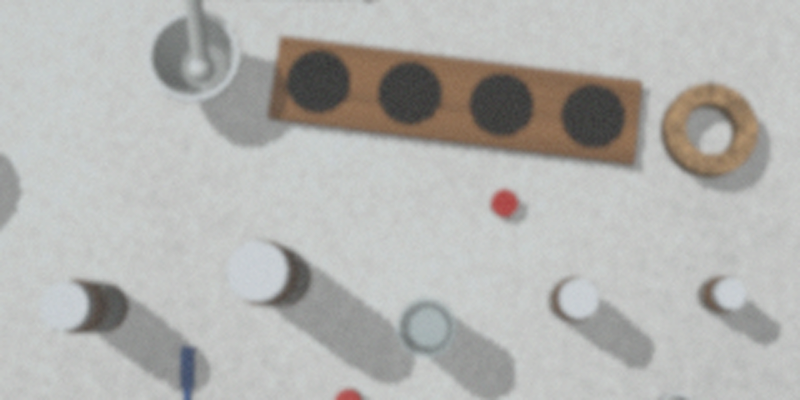

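View pics/sz.png

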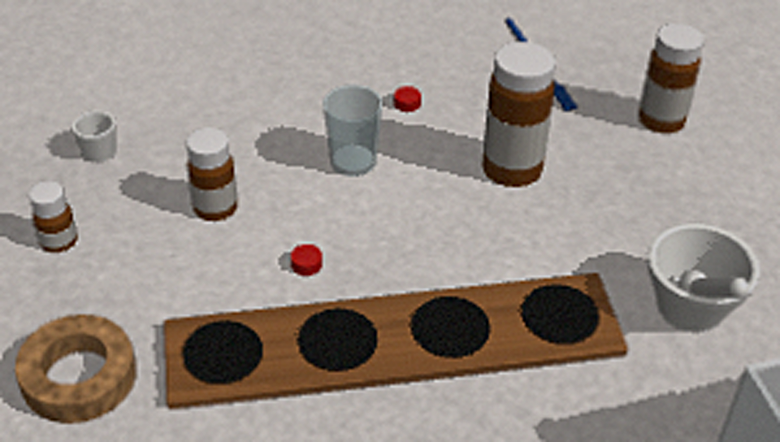

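```bash
cat > h.py <<'E'
import numpy as np, cv2
def K(d):
    f=d["img"].shape[0]/2/np.tan(np.radians(d["fov_y"]/2)); return f
def ray(d,u,v):
    f=K(d); x=(u-d["cx"])/f; y=(v-d["cy"])/f
    X,Y=x,y
    for _ in range(20):
        r=X*X+Y*Y; X,Y=x/(1+d["k1"]*r),y/(1+d["k1"]*r)
    return d["orientation"]@np.array([X,-Y,-1.])
def unp(d,u,v,z):
    r=ray(d,u,v); return d["eye"]+r*(z-d["eye"][2])/r[2]
def proj(d,P):
    c=(np.atleast_2d(P)-d["eye"])@d["orientation"]; x=c[:,0]/-c[:,2]; y=-c[:,1]/-c[:,2]; s=1+d["k1"]*(x*x+y*y); f=K(d)
    return np.c_[f*x*s+d["cx"],f*y*s+d["cy"]]
E
python3 - <<'E'
from h import *; from rig import imaging
import pickle
T=imaging.get_image("top"); S=imaging.get_image("scene"); pickle.dump((T,S),open("im.pkl","wb"))
tz=lambda p:(np.array(p)+.5)/2.5-.5+130
sz=lambda p:(np.array(p)+.5)/2.6-.5+np.array([175,105])
H=dict(a=.05,b=.068,c=.088,d=.11,k=.062)
t=dict(c=(65,306),d=(258,272),b=(577,299),a=(729,294),k=(426,327))
s=dict(c=(680,38),d=(525,60),b=(208,143),a=(47,194),k=(352,103))
for k in t: print(k,unp(T,*tz(t[k]),H[k]).round(4),unp(S,*sz(s[k]),H[k]).round(4))
for p,q in zip([(319,82),(410,93),(501,104),(593,115)],[(560,314),(450,327),(338,340),(223,352)]): print('m',unp(T,*tz(p),.012).round(4),unp(S,*sz(q),.012).round(4))
print('mortar',unp(T,*tz((195,56)),.05).round(4),'ring',unp(T,*tz((711,129)),.022).round(4))
E
```

```text
c [0.4549 0.2708 0.088 ] [0.4568 0.2723 0.088 ]
d [0.4825 0.1218 0.11  ] [0.4836 0.1241 0.11  ]
b [ 0.4689 -0.12    0.068 ] [ 0.4706 -0.1199  0.068 ]
a [ 0.4759 -0.2439  0.05  ] [ 0.4769 -0.2436  0.05  ]
k [ 0.4448 -0.0025  0.062 ] [ 0.4431 -0.0015  0.062 ]
m [0.6523 0.0968 0.012 ] [0.6527 0.0984 0.012 ]
m [0.6443 0.0176 0.012 ] [0.6444 0.0187 0.012 ]
m [ 0.6363 -0.0614  0.012 ] [ 0.6362 -0.0603  0.012 ]
m [ 0.6283 -0.1409  0.012 ] [ 0.627  -0.1394  0.012 ]
mortar [0.6627 0.1952 0.05  ] ring [ 0.6161 -0.2399  0.022 ]
```

Both cameras agree to about 2 mm. Plan: turn the tool so its jaws open across the row (tool y ≈ +x, tool x ≈ along the row), then place d, c, b and a in that order.

{"op": "move_arm", "data": {"motion": [[[0,0,0],[0,0,0.059],1],[[0,0,0],[0,0,0.059],1],[[0,0,0],[0,0,0.059],1],[[0,0,0],[0,0,0.059],1],[[0,0,0],[0,0,0.059],1],[[0,0,0],[0,0,0.059],1],[[0,0,0],[0,0,0.059],1],[[0,0,0],[0,0,0.059],1],[[0,0,0],[0,0,0.059],1],[[0,0,0],[0,0,0.059],1],[[0,0,0],[0,0,0.059],1]], "squeeze": 40}}

```text
time_s: 1.17
position: [0.1515, 0.5278, 0.2295]
tool_rot: [[0.087, 0.996, -0.002], [0.996, -0.087, -0.004], [-0.004, -0.002, -1.0]]
ft_force: [0.3, 0.3, -0.8]
grip_width: 0.0854
```

```bash
cat > go.py <<'E'
import sys,numpy as np
from rig import readout
from scipy.spatial.transform import Rotation as R
P=dict(c=(.456,.2715),d=(.483,.123),b=(.4697,-.120),a=(.4764,-.2437),M1=(.6525,.0975),M2=(.6444,.018),M3=(.6363,-.0609),M4=(.6277,-.140))
s=readout.observe(); p=s["position"]; Rt=s["tool_rot"]
y=np.array([.995,-.1,0]); y/=np.linalg.norm(y); z=np.array([0,0,-1.]); G=np.c_[np.cross(y,z),y,z]
rv=R.from_matrix(Rt.T@G).as_rotvec(degrees=True)/120
print("t",round(s["time_s"],2),"p",p.round(4),"w",round(s["grip_width"],4),"F",s["ft_force"].round(1),"q",s["q"].round(0),"turn",rv.round(4))
for a in sys.argv[1:]:
    n,zz=a.split(","); t=np.array([*P[n],float(zz)]); print(a,"units",((Rt.T@(t-p))/.02).round(2))
E
python3 go.py d,0.20 d,0.051
```

```text
t 1.17 p [0.1515 0.5278 0.2295] w 0.0854 F [ 0.3  0.3 -0.8] q [62. 22. 74. -0. 84. 67.] turn [-0.0008  0.0018  0.0064]
d,0.20 units [-18.73  18.27   1.52]
d,0.051 units [-18.7   18.28   8.97]
```

{"op": "move_arm", "data": {"motion": [[[-0.98,0.96,0],[0,0,0.006],1],[[-0.98,0.96,0],[0,0,0],1],[[-0.98,0.96,0],[0,0,0],1],[[-0.98,0.96,0],[0,0,0],1],[[-0.98,0.96,0],[0,0,0],1],[[-0.98,0.96,0],[0,0,0],1],[[-0.98,0.96,0],[0,0,0],1],[[-0.98,0.96,0],[0,0,0],1],[[-0.98,0.96,0],[0,0,0],1],[[-0.98,0.96,0],[0,0,0],1],[[-0.98,0.96,0],[0,0,0],1],[[-0.98,0.96,0],[0,0,0],1]]}}

```text
time_s: 2.17
position: [0.3606, 0.261, 0.2287]
tool_rot: [[0.1, 0.995, -0.003], [0.995, -0.1, -0.004], [-0.004, -0.003, -1.0]]
ft_force: [0.3, 0.4, -0.2]
grip_width: 0.0855
```

```bash
python3 go.py d,0.20
```

```text
t 2.17 p [0.3606 0.261  0.2287] w 0.0855 F [ 0.3  0.4 -0.2] q [21. 11. 90. -0. 79. 26.] turn [-0.0013  0.0019  0.0001]
d,0.20 units [-6.25  6.78  1.44]
```

{"op": "move_arm", "data": {"motion": [[[-0.9,0.97,0.2],[0,0,0],1],[[-0.9,0.97,0.2],[0,0,0],1],[[-0.9,0.97,0.2],[0,0,0],1],[[-0.9,0.97,0.2],[0,0,0],1],[[-0.9,0.97,0.2],[0,0,0],1],[[-0.9,0.97,0.2],[0,0,0],1],[[-0.85,0.9,0.2],[-0.001,0.002,0],1],[[0,0,0],[0,0,0],1]]}}

```text
time_s: 2.83
position: [0.4892, 0.1114, 0.1999]
tool_rot: [[0.104, 0.995, 0.002], [0.995, -0.104, 0.0], [0.001, 0.002, -1.0]]
ft_force: [-0.5, -0.1, 0.8]
grip_width: 0.0853
```

```bash
python3 go.py d,0.051
```

```text
t 2.83 p [0.4892 0.1114 0.1999] w 0.0853 F [-0.5 -0.1  0.8] q [-1. 18. 85.  0. 76.  5.] turn [ 0.0007 -0.0003 -0.0021]
d,0.051 units [ 0.54 -0.38  7.44]
```

{"op": "move_arm", "data": {"motion": [[[0.54,-0.38,0.4],[0,0,-0.002],1],[[0,0,1],[0,0,0],1],[[0,0,1],[0,0,0],1],[[0,0,1],[0,0,0],1],[[0,0,0],[0,0,0],1],[[0,0,0],[0,0,0],1]]}}

```text
time_s: 3.33
position: [0.4827, 0.1234, 0.1304]
tool_rot: [[0.103, 0.995, 0.003], [0.995, -0.103, 0.001], [0.001, 0.003, -1.0]]
ft_force: [-0.0, -0.1, 0.0]
grip_width: 0.085
```

```bash
python3 go.py d,0.051; python3 - <<'E'
from rig import imaging; import cv2
cv2.imwrite("pics/w1.png",imaging.get_image("wrist")["img"])
E
```

```text
t 3.33 p [0.4827 0.1234 0.1304] w 0.085 F [-0.  -0.1  0. ] q [ 1. 23. 92.  0. 66.  7.] turn [ 0.0013 -0.0006 -0.0016]
d,0.051 units [-0.02  0.    3.97]
```

View pics/w1.png

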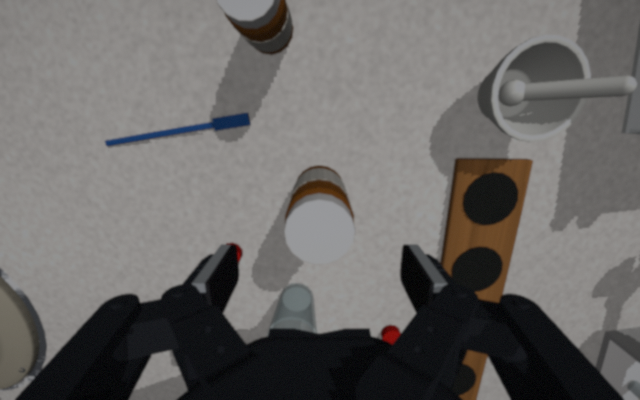

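The cap sits at (320,228), centred between the jaws (210 and 430). Next I descend and grip d.

{"op": "move_arm", "data": {"motion": [[[0,0,0.9],[0,0,0],1],[[0,0,0.9],[0,0,0],1],[[0,0,0.9],[0,0,0],1],[[0,0,0.8],[0,0,0],1],[[0,0,0],[0,0,0],1],[[0,0,0],[0,0,0],0]]}}

```text
time_s: 3.88
position: [0.4874, 0.1247, 0.0663]
tool_rot: [[0.102, 0.995, 0.017], [0.995, -0.102, 0.001], [0.003, 0.017, -1.0]]
ft_force: [0.1, 1.6, 1.5]
grip_width: 0.0756
```

```bash
python3 go.py d,0.051; python3 - <<'E'
from rig import imaging; import cv2
cv2.imwrite("pics/w2.png",imaging.get_image("wrist")["img"])
cv2.imwrite("pics/s2.png",imaging.get_image("scene")["img"][60:260,200:520])
E
```

```text
t 3.88 p [0.4874 0.1247 0.0663] w 0.0756 F [0.1 1.6 1.5] q [ 1. 28. 96.  0. 55.  7.] turn [ 0.0082 -0.0014 -0.001 ]
d,0.051 units [-0.11 -0.22  0.76]
```

View pics/w2.png

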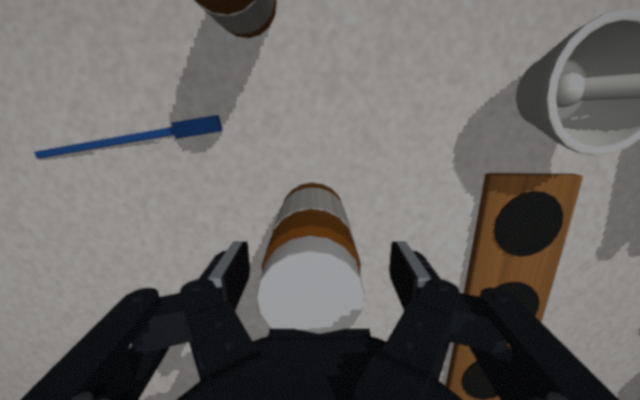

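View pics/s2.png

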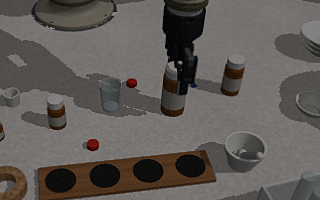

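{"op": "move_arm", "data": {"motion": [[[-0.1,-0.22,0.4],[0.008,-0.001,0],0.6],[[0,0,0.3],[0,0,0],0.6],[[0,0,0],[0,0,0],0.6]]}}

```text
time_s: 4.23
position: [0.484, 0.1231, 0.0542]
tool_rot: [[0.102, 0.995, 0.005], [0.995, -0.102, 0.001], [0.001, 0.005, -1.0]]
ft_force: [0.1, 0.4, -0.1]
grip_width: 0.0684
```

```bash
python3 go.py d,0.051
```

```text
t 4.23 p [0.484  0.1231 0.0542] w 0.0684 F [ 0.1  0.4 -0.1] q [ 1. 29. 97.  0. 54.  6.] turn [ 0.0024 -0.0006 -0.0009]
d,0.051 units [-0.01 -0.05  0.16]
```

{"op": "move_arm", "data": {"motion": [[[0,-0.05,0.1],[0.0024,0,0],0],[[0,0,0],[0,0,0],-0.3],[[0,0,0],[0,0,0],-0.5],[[0,0,0],[0,0,0],-1],[[0,0,0],[0,0,0],-1],[[0,0,0],[0,0,0],-1],[[0,0,0],[0,0,0],-1],[[0,0,0],[0,0,0],-1]]}}

```text
time_s: 4.9
position: [0.4829, 0.1231, 0.0523]
tool_rot: [[0.102, 0.995, -0.001], [0.995, -0.102, 0.001], [0.001, -0.001, -1.0]]
ft_force: [-0.2, -0.4, -0.4]
grip_width: 0.0491
```

```bash
python3 go.py d,0.051
```

```text
t 4.9 p [0.4829 0.1231 0.0523] w 0.0491 F [-0.2 -0.4 -0.4] q [ 1. 29. 97.  0. 54.  6.] turn [-0.0004 -0.0006 -0.001 ]
d,0.051 units [-0.01  0.    0.06]
```

Gripped at 49 mm. Lifting 50 mm and moving to M1; the place height for the TCP is the pick height of 0.0523 + 0.012 = 0.0643.

{"op": "move_arm", "data": {"motion": [[[0,0,-0.5],[0,0,0],-1],[[0,0,-0.7],[0,0,0],-1],[[0,0,-0.7],[0,0,0],-1],[[0,0,-0.5],[0,0,0],-1],[[0,0,0],[0,0,0],-1]]}}

```text
time_s: 5.32
position: [0.4817, 0.123, 0.1005]
tool_rot: [[0.102, 0.995, -0.006], [0.995, -0.102, 0.001], [0.001, -0.006, -1.0]]
ft_force: [0.8, 1.1, -2.0]
grip_width: 0.0491
```

```bash
python3 go.py M1,0.10
```

```text
t 5.32 p [0.4817 0.123  0.1005] w 0.0491 F [ 0.8  1.1 -2. ] q [ 1. 25. 94.  0. 62.  6.] turn [-0.0028 -0.0004 -0.001 ]
M1,0.10 units [-0.4   8.63 -0.02]
```

{"op": "move_arm", "data": {"motion": [[[-0.05,0.5,0],[-0.003,0,-0.001],-1],[[-0.05,0.9,0],[0,0,0],-1],[[-0.05,0.9,0],[0,0,0],-1],[[-0.05,0.9,0],[0,0,0],-1],[[-0.05,0.9,0],[0,0,0],-1],[[-0.05,0.9,0],[0,0,0],-1],[[-0.05,0.9,0],[0,0,0],-1],[[-0.05,0.9,0],[0,0,0],-1],[[0,0.6,0],[0,0,0],-1],[[0,0.2,0],[0,0,0],-1],[[0,0,0],[0,0,0],-1]]}}

```text
time_s: 6.23
position: [0.6405, 0.0968, 0.0882]
tool_rot: [[0.099, 0.995, -0.009], [0.995, -0.099, 0.0], [-0.001, -0.009, -1.0]]
ft_force: [-0.7, 0.1, -2.7]
grip_width: 0.0491
```

```bash
python3 go.py M1,0.065
```

```text
t 6.23 p [0.6405 0.0968 0.0882] w 0.0491 F [-0.7  0.1 -2.7] q [-2. 39. 69. -0. 73.  4.] turn [-0.0044  0.0003  0.0003]
M1,0.065 units [0.09 0.6  1.15]
```

{"op": "move_arm", "data": {"motion": [[[0.08,0.58,0],[-0.0044,0,0],-1],[[0,0,0.4],[0,0,0],-1],[[0,0,0.3],[0,0,0],-1],[[0,0,0],[0,0,0],-1]]}}

```text
time_s: 6.57
position: [0.6497, 0.0974, 0.0699]
tool_rot: [[0.099, 0.995, -0.005], [0.995, -0.099, -0.001], [-0.001, -0.005, -1.0]]
ft_force: [0.1, 0.2, -2.8]
grip_width: 0.0485
```

```bash
python3 go.py M1,0.0645
```

```text
t 6.57 p [0.6497 0.0974 0.0699] w 0.0485 F [ 0.1  0.2 -2.8] q [-2. 41. 68. -0. 71.  4.] turn [-0.0025  0.0005  0.0005]
M1,0.0645 units [0.02 0.14 0.27]
```

{"op": "move_arm", "data": {"motion": [[[0.02,0.14,0.12],[-0.0025,0,0],-1],[[0,0,0.1],[0,0,0],-1],[[0,0,0.05],[0,0,0],-1],[[0,0,0],[0,0,0],-1]]}}

```text
time_s: 6.9
position: [0.6512, 0.0977, 0.0646]
tool_rot: [[0.098, 0.995, -0.001], [0.995, -0.098, -0.001], [-0.002, -0.001, -1.0]]
ft_force: [-0.2, 0.0, -1.5]
grip_width: 0.0491
```

```bash
python3 go.py M1,0.0643
```

```text
t 6.9 p [0.6512 0.0977 0.0646] w 0.0491 F [-0.2  0.  -1.5] q [-2. 41. 69. -0. 71.  4.] turn [-0.0003  0.0007  0.0008]
M1,0.0643 units [-0.    0.07  0.02]
```

{"op": "move_arm", "data": {"motion": [[[0,0.03,0.03],[0,0,0],-1],[[0,0,0],[0,0,0],0.25],[[0,0,0],[0,0,0],0.4],[[0,0,0],[0,0,0],0.6],[[0,0,0],[0,0,0],1],[[0,0,0],[0,0,0],1],[[0,0,0],[0,0,0],1]]}}

```text
time_s: 7.48
position: [0.6524, 0.0978, 0.0655]
tool_rot: [[0.098, 0.995, 0.003], [0.995, -0.098, -0.001], [-0.001, 0.003, -1.0]]
ft_force: [-0.4, -0.0, 0.3]
grip_width: 0.0855
```

```bash
python3 go.py c,0.17 
```

```text
t 7.48 p [0.6524 0.0978 0.0655] w 0.0855 F [-0.4 -0.   0.3] q [-2. 41. 68. -0. 71.  4.] turn [0.0013 0.0005 0.0009]
c,0.17 units [  7.67 -10.61  -5.26]
```

{"op": "move_arm", "data": {"motion": [[[0,0,-0.6],[0,0,0],1],[[0,0,-0.9],[0,0,0],1],[[0,0,-1],[0,0,0],1],[[0,0,-1],[0,0,0],1],[[0,0,-1],[0,0,0],1],[[0,0,-0.5],[0,0,0],1]]}}

```text
time_s: 7.98
position: [0.6511, 0.0979, 0.1711]
tool_rot: [[0.098, 0.995, -0.002], [0.995, -0.098, -0.001], [-0.001, -0.002, -1.0]]
ft_force: [-0.4, -0.6, -1.1]
grip_width: 0.0859
```

```bash
python3 go.py c,0.15; python3 - <<'E'
from rig import imaging; import cv2
cv2.imwrite("pics/s3.png",cv2.resize(imaging.get_image("scene")["img"][60:260,200:520],None,fx=2,fy=2))
E
```

```text
t 7.98 p [0.6511 0.0979 0.1711] w 0.0859 F [-0.4 -0.6 -1.1] q [-2. 35. 61. -0. 84.  4.] turn [-0.0009  0.0007  0.0008]
c,0.15 units [  7.68 -10.56   1.06]
```

View pics/s3.png

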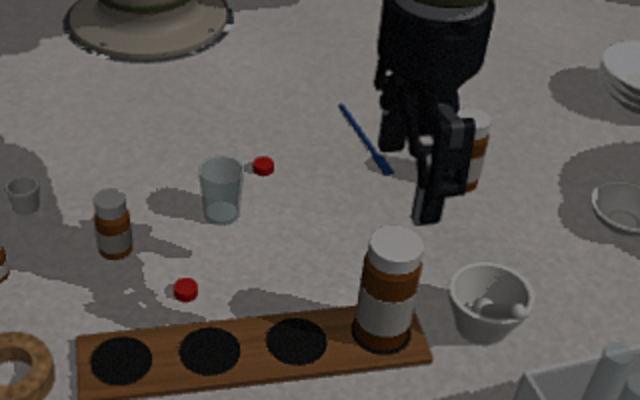

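d stands on M1, base around (383,330) in the crop, upright. Next is c.

{"op": "move_arm", "data": {"motion": [[[0.4,-0.5,0],[0,0,0],1],[[0.7,-0.97,0],[0,0,0],1],[[0.7,-0.97,0],[0,0,0],1],[[0.7,-0.97,0],[0,0,0],1],[[0.7,-0.97,0],[0,0,0],1],[[0.7,-0.97,0],[0,0,0],1],[[0.7,-0.97,0],[0,0,0],1],[[0.7,-0.97,0],[0,0,0],1],[[0.7,-0.97,0],[0,0,0],1],[[0.7,-0.9,0],[0,0,0],1],[[0.3,-0.5,0],[0,0,0],1],[[0,0,0],[0,0,0],1]]}}

```text
time_s: 9.03
position: [0.4533, 0.2659, 0.1681]
tool_rot: [[0.098, 0.995, -0.009], [0.995, -0.098, -0.002], [-0.003, -0.009, -1.0]]
ft_force: [0.3, 0.5, 0.2]
grip_width: 0.085
```

```bash
python3 go.py c,0.12
```

```text
t 9.03 p [0.4533 0.2659 0.1681] w 0.085 F [0.3 0.5 0.2] q [17. 23. 84.  0. 74. 23.] turn [-0.0042  0.0016  0.0009]
c,0.12 units [0.3  0.13 2.4 ]
```

{"op": "move_arm", "data": {"motion": [[[0.3,0.13,0.6],[-0.004,0.0015,0.001],1],[[0,0,0.9],[0,0,0],1],[[0,0,0.9],[0,0,0],1],[[0,0,0],[0,0,0],1]]}}

```text
time_s: 9.37
position: [0.4571, 0.2711, 0.1189]
tool_rot: [[0.099, 0.995, 0.003], [0.995, -0.099, -0.0], [0.0, 0.003, -1.0]]
ft_force: [-0.0, 0.0, -0.5]
grip_width: 0.0855
```

```bash
python3 go.py c,0.029;  python3 - <<'E'
from rig import imaging; import cv2
cv2.imwrite("pics/w4.png",imaging.get_image("wrist")["img"])
E
```

```text
t 9.37 p [0.4571 0.2711 0.1189] w 0.0855 F [-0.   0.  -0.5] q [18. 26. 87. -0. 66. 24.] turn [ 0.0014 -0.0001  0.0004]
c,0.029 units [ 0.01 -0.07  4.5 ]
```

View pics/w4.png

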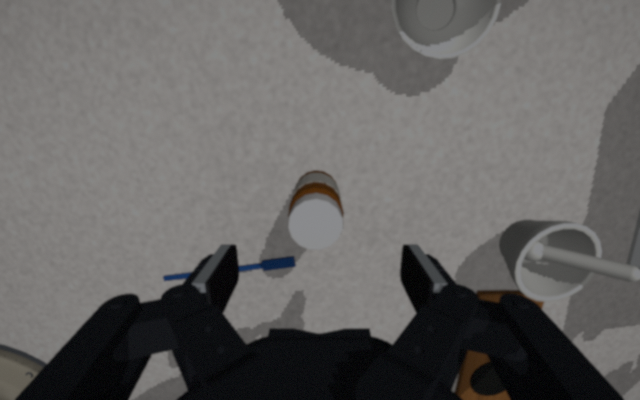

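The cap is at (316,222), centred between the jaws. Descending.

{"op": "move_arm", "data": {"motion": [[[0,-0.07,0.7],[0.001,0,0],1],[[0,0,0.8],[0.001,0,0],1],[[0,0,0.8],[0.001,0,0],1],[[0,0,0.8],[0.001,0,0],1],[[0,0,0.6],[0.001,0,0],1],[[0,0,0.3],[0,0,0],0.8],[[0,0,0],[0,0,0],0.5]]}}

```text
time_s: 10.0
position: [0.4637, 0.2699, 0.0444]
tool_rot: [[0.103, 0.995, 0.006], [0.995, -0.103, 0.004], [0.005, 0.005, -1.0]]
ft_force: [-1.3, -0.4, 0.3]
grip_width: 0.0666
```

```bash
python3 go.py c,0.029
```

```text
t 10.0 p [0.4637 0.2699 0.0444] w 0.0666 F [-1.3 -0.4  0.3] q [17. 32. 92.  0. 56. 23.] turn [ 0.0025 -0.0024 -0.0015]
c,0.029 units [ 0.04 -0.39  0.77]
```

{"op": "move_arm", "data": {"motion": [[[0.04,-0.39,0.1],[0.0025,-0.0024,-0.0015],0.5],[[0,0,0.3],[0,0,0],0.5],[[0,0,0.3],[0,0,0],0.5],[[0,0,0],[0,0,0],0.5]]}}

```text
time_s: 10.33
position: [0.4571, 0.2717, 0.0322]
tool_rot: [[0.1, 0.995, 0.004], [0.995, -0.1, 0.001], [0.001, 0.004, -1.0]]
ft_force: [-0.6, -0.3, -0.5]
grip_width: 0.0639
```

```bash
python3 go.py c,0.029
```

```text
t 10.33 p [0.4571 0.2717 0.0322] w 0.0639 F [-0.6 -0.3 -0.5] q [18. 33. 93. -0. 54. 24.] turn [ 0.002  -0.0007 -0.    ]
c,0.029 units [-0.02 -0.05  0.16]
```

{"op": "move_arm", "data": {"motion": [[[-0.02,-0.05,0.1],[0.002,0,0],0],[[0,0,0],[0,0,0],-0.3],[[0,0,0],[0,0,0],-0.5],[[0,0,0],[0,0,0],-1],[[0,0,0],[0,0,0],-1],[[0,0,0],[0,0,0],-1],[[0,0,0],[0,0,0],-1],[[0,0,0],[0,0,0],-1]]}}

```text
time_s: 11.0
position: [0.4561, 0.2716, 0.0304]
tool_rot: [[0.1, 0.995, 0.0], [0.995, -0.1, 0.002], [0.002, -0.0, -1.0]]
ft_force: [0.3, -1.0, -1.7]
grip_width: 0.0409
```

```bash
python3 go.py c,0.165
```

```text
t 11.0 p [0.4561 0.2716 0.0304] w 0.0409 F [ 0.3 -1.  -1.7] q [18. 33. 93.  0. 54. 24.] turn [-0.     -0.0008  0.0001]
c,0.165 units [ 0.01 -0.01 -6.73]
```

{"op": "move_arm", "data": {"motion": [[[0,0,-0.5],[0,0,0],-1],[[0,0,-0.9],[0,0,0],-1],[[0,0,-1],[0,0,0],-1],[[0,0,-1],[0,0,0],-1],[[0,0,-1],[0,0,0],-1],[[0,0,-1],[0,0,0],-1],[[0,0,-0.9],[0,0,0],-1],[[0,0,-0.5],[0,0,0],-1],[[0,0,0],[0,0,0],-1]]}}

```text
time_s: 11.75
position: [0.4551, 0.271, 0.1779]
tool_rot: [[0.1, 0.995, 0.0], [0.995, -0.1, 0.002], [0.002, -0.0, -1.0]]
ft_force: [0.0, 0.4, -1.2]
grip_width: 0.0412
```

```bash
python3 go.py M2,0.17
```

```text
t 11.75 p [0.4551 0.271  0.1779] w 0.0412 F [ 0.   0.4 -1.2] q [18. 22. 83.  0. 75. 24.] turn [-0.     -0.0007  0.0001]
M2,0.17 units [-11.64  10.68   0.38]
```

{"op": "move_arm", "data": {"motion": [[[-0.5,0.2,0],[0,0,0],-1],[[-1,0.6,0],[0,0,0],-1],[[-1,0.6,0],[0,0,0],-1],[[-1,0.6,0],[0,0,0],-1],[[-1,0.6,0],[0,0,0],-1],[[-1,0.6,0],[0,0,0],-1],[[-1,1,0],[0,0,0],-1],[[-1,1,0],[0,0,0],-1],[[-1,1,0],[0,0,0],-1],[[-1,1,0],[0,0,0],-1],[[-0.7,0.7,0],[0,0,0],-1],[[0,0,0],[0,0,0],-1]]}}

```text
time_s: 12.75
position: [0.5929, 0.0338, 0.1689]
tool_rot: [[0.098, 0.995, -0.015], [0.995, -0.098, 0.0], [-0.001, -0.015, -1.0]]
ft_force: [-0.9, 0.8, -1.2]
grip_width: 0.0411
```

```bash
python3 go.py M2,0.17
```

```text
t 12.75 p [0.5929 0.0338 0.1689] w 0.0411 F [-0.9  0.8 -1.2] q [-8. 29. 72. -0. 79. -2.] turn [-0.0072  0.0006  0.001 ]
M2,0.17 units [-0.54  2.64 -0.09]
```

{"op": "move_arm", "data": {"motion": [[[-0.3,0.7,0],[-0.004,0,0.001],-1],[[-0.24,0.8,0],[-0.004,0,0],-1],[[0,0.8,0],[0,0,0],-1],[[0,0.3,0],[0,0,0],-1],[[0,0,0],[0,0,0],-1]]}}

```text
time_s: 13.17
position: [0.6422, 0.0135, 0.1633]
tool_rot: [[0.104, 0.995, -0.009], [0.995, -0.104, -0.0], [-0.001, -0.008, -1.0]]
ft_force: [-0.1, -0.2, -0.9]
grip_width: 0.0408
```

```bash
python3 go.py M2,0.0424
```

```text
t 13.17 p [0.6422 0.0135 0.1633] w 0.0408 F [-0.1 -0.2 -0.9] q [-9. 34. 64. -0. 82. -3.] turn [-0.004   0.0005 -0.0017]
M2,0.0424 units [0.24 0.14 6.04]
```

{"op": "move_arm", "data": {"motion": [[[0.24,0.14,0.3],[-0.004,0,-0.0017],-1],[[0,0,0.8],[0,0,0],-1],[[0,0,0.9],[0,0,0],-1],[[0,0,0.9],[0,0,0],-1],[[0,0,0.9],[0,0,0],-1],[[0,0,0.5],[0,0,0],-1],[[0,0,0],[0,0,0],-1]]}}

```text
time_s: 13.75
position: [0.6402, 0.0222, 0.0716]
tool_rot: [[0.095, 0.995, -0.002], [0.995, -0.095, -0.0], [-0.0, -0.002, -1.0]]
ft_force: [-0.3, 1.2, -1.5]
grip_width: 0.0413
```

```bash
python3 go.py M2,0.0424
```

```text
t 13.75 p [0.6402 0.0222 0.0716] w 0.0413 F [-0.3  1.2 -1.5] q [-9. 39. 71. -0. 70. -3.] turn [-0.0009  0.0002  0.0022]
M2,0.0424 units [-0.19  0.23  1.46]
```

{"op": "move_arm", "data": {"motion": [[[-0.19,0.23,0.2],[-0.001,0,0.0022],-1],[[0,0,0.5],[0,0,0],-1],[[0,0,0.3],[0,0,0],-1],[[0,0,0.1],[0,0,0],-1],[[0,0,0],[0,0,0],-1]]}}

```text
time_s: 14.17
position: [0.6452, 0.0182, 0.0497]
tool_rot: [[0.099, 0.995, 0.004], [0.995, -0.099, -0.001], [-0.0, 0.004, -1.0]]
ft_force: [0.4, 0.2, -1.1]
grip_width: 0.0411
```

```bash
python3 go.py M2,0.0424
```

```text
t 14.17 p [0.6452 0.0182 0.0497] w 0.0411 F [ 0.4  0.2 -1.1] q [-9. 41. 72. -0. 67. -3.] turn [0.0017 0.0002 0.0003]
M2,0.0424 units [-0.01 -0.04  0.36]
```

{"op": "move_arm", "data": {"motion": [[[0,-0.04,0.12],[0.0017,0,0],-1],[[0,0,0.12],[0,0,0],-1],[[0,0,0.08],[0,0,0],-1],[[0,0,0.05],[0,0,0],-1],[[0,0,0],[0,0,0],-1]]}}

```text
time_s: 14.58
position: [0.645, 0.0181, 0.0428]
tool_rot: [[0.099, 0.995, 0.002], [0.995, -0.099, -0.001], [-0.001, 0.002, -1.0]]
ft_force: [-0.2, -0.3, -2.2]
grip_width: 0.0415
```

```bash
python3 go.py M2,0.0424
```

```text
t 14.58 p [0.645  0.0181 0.0428] w 0.0415 F [-0.2 -0.3 -2.2] q [-9. 41. 72. -0. 66. -3.] turn [0.001  0.0003 0.0003]
M2,0.0424 units [-0.01 -0.03  0.02]
```

{"op": "move_arm", "data": {"motion": [[[0,-0.03,0.04],[0,0,0],-1],[[0,0,0.03],[0,0,0],-1],[[0,0,0],[0,0,0],-1]]}}

```text
time_s: 14.83
position: [0.6448, 0.0181, 0.0426]
tool_rot: [[0.099, 0.995, 0.004], [0.995, -0.099, -0.001], [-0.001, 0.004, -1.0]]
ft_force: [-0.5, -0.0, -0.7]
grip_width: 0.0411
```

```bash
python3 go.py M2,0.0424
```

```text
t 14.83 p [0.6448 0.0181 0.0426] w 0.0411 F [-0.5 -0.  -0.7] q [-9. 41. 72. -0. 66. -3.] turn [0.0019 0.0004 0.0003]
M2,0.0424 units [-0.01 -0.02  0.01]
```

It stopped descending, so it is seated. Releasing.

{"op": "move_arm", "data": {"motion": [[[0,0,0],[0,0,0],0.1],[[0,0,0],[0,0,0],0.3],[[0,0,0],[0,0,0],0.6],[[0,0,0],[0,0,0],1],[[0,0,0],[0,0,0],1],[[0,0,0],[0,0,0],1],[[0,0,-0.6],[0,0,0],1],[[0,0,-1],[0,0,0],1],[[0,0,-1],[0,0,0],1],[[0,0,-1],[0,0,0],1],[[0,0,-1],[0,0,0],1],[[0,0,-0.5],[0,0,0],1]]}}

```text
time_s: 15.83
position: [0.6435, 0.0184, 0.1502]
tool_rot: [[0.099, 0.995, 0.0], [0.995, -0.099, -0.001], [-0.001, 0.0, -1.0]]
ft_force: [-0.7, 0.0, -0.0]
grip_width: 0.0854
```

```bash
python3 go.py b,0.13
```

```text
t 15.83 p [0.6435 0.0184 0.1502] w 0.0854 F [-0.7  0.  -0. ] q [-9. 35. 66. -0. 80. -3.] turn [0.0001 0.0002 0.0003]
b,0.13 units [-7.75 -7.96  1.01]
```

{"op": "move_arm", "data": {"motion": [[[-0.5,-0.5,0],[0,0,0],1],[[-0.9,-0.95,0],[0,0,0],1],[[-0.9,-0.95,0],[0,0,0],1],[[-0.9,-0.95,0],[0,0,0],1],[[-0.9,-0.95,0],[0,0,0],1],[[-0.9,-0.95,0],[0,0,0],1],[[-0.9,-0.95,0],[0,0,0],1],[[-0.9,-0.9,0],[0,0,0],1],[[-0.5,-0.5,0],[0,0,0],1],[[0,0,0],[0,0,0],1]]}}

```text
time_s: 16.67
position: [0.4729, -0.1161, 0.1624]
tool_rot: [[0.096, 0.995, 0.019], [0.995, -0.096, -0.006], [-0.004, 0.019, -1.0]]
ft_force: [0.2, -0.8, -0.6]
grip_width: 0.0858
```

```bash
python3 go.py b,0.10
```

```text
t 16.67 p [ 0.4729 -0.1161  0.1624] w 0.0858 F [ 0.2 -0.8 -0.6] q [-28.  19.  91.   0.  69. -22.] turn [0.0092 0.0019 0.0019]
b,0.10 units [-0.2  -0.2   3.12]
```

{"op": "move_arm", "data": {"motion": [[[-0.2,-0.2,0.4],[0.009,0.002,0.002],1],[[0,0,0.9],[0,0,0],1],[[0,0,0.9],[0,0,0],1],[[0,0,0.7],[0,0,0],1],[[0,0,0],[0,0,0],1]]}}

```text
time_s: 17.08
position: [0.4712, -0.1201, 0.1042]
tool_rot: [[0.101, 0.995, 0.003], [0.995, -0.101, -0.001], [-0.001, 0.003, -1.0]]
ft_force: [-0.5, 0.8, 0.2]
grip_width: 0.0856
```

```bash
python3 go.py b,0.013;  python3 - <<'E'
from rig import imaging; import cv2
cv2.imwrite("pics/w5.png",imaging.get_image("wrist")["img"])
E
```

```text
t 17.08 p [ 0.4712 -0.1201  0.1042] w 0.0856 F [-0.5  0.8  0.2] q [-28.  24.  96.   0.  61. -22.] turn [ 0.0015  0.0005 -0.0005]
b,0.013 units [ 0.   -0.09  4.56]
```

View pics/w5.png

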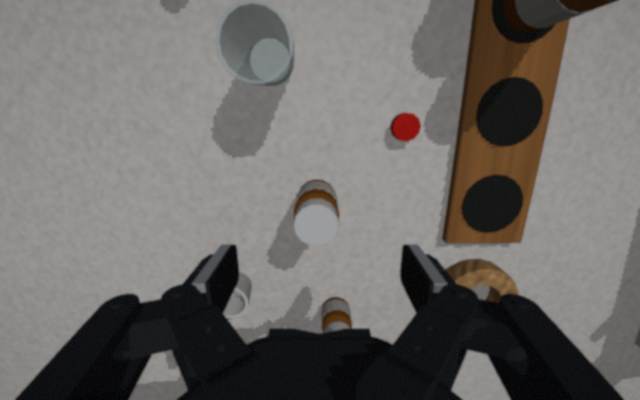

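b's cap is at (317,224), centred. The small cup is clear of the fingers. Descending.

{"op": "move_arm", "data": {"motion": [[[0,-0.09,0.6],[0.0015,0,0],1],[[0,-0.03,0.7],[0.001,0,0],1],[[0,-0.03,0.7],[0.001,0,0],1],[[0,-0.03,0.7],[0.001,0,0],1],[[0,-0.03,0.7],[0.001,0,0],1],[[0,0,0.3],[0,0,0],0.8],[[0,0,0],[0,0,0],0.5]]}}

```text
time_s: 17.72
position: [0.4738, -0.1202, 0.0338]
tool_rot: [[0.097, 0.995, 0.0], [0.995, -0.097, -0.005], [-0.005, 0.001, -1.0]]
ft_force: [0.3, 0.1, 0.0]
grip_width: 0.0663
```

```bash
python3 go.py b,0.013
```

```text
t 17.72 p [ 0.4738 -0.1202  0.0338] w 0.0663 F [0.3 0.1 0. ] q [-28.  30. 100.  -0.  50. -22.] turn [0.0003 0.0025 0.0014]
b,0.013 units [-0.01 -0.2   1.04]
```

{"op": "move_arm", "data": {"motion": [[[0,-0.2,0.2],[0,0.0025,0.0014],0.5],[[0,0,0.35],[0,0,0],0.3],[[0,0,0.3],[0,0,0],0.3],[[0,0,0.1],[0,0,0],0.3],[[0,0,0],[0,0,0],0.3]]}}

```text
time_s: 18.13
position: [0.4713, -0.1203, 0.0158]
tool_rot: [[0.1, 0.995, 0.005], [0.995, -0.1, -0.002], [-0.001, 0.005, -1.0]]
ft_force: [0.5, 0.3, -0.1]
grip_width: 0.0554
```

```bash
python3 go.py b,0.013
```

```text
t 18.13 p [ 0.4713 -0.1203  0.0158] w 0.0554 F [ 0.5  0.3 -0.1] q [-28.  32. 101.   0.  47. -23.] turn [0.0024 0.0006 0.0001]
b,0.013 units [ 0.   -0.08  0.14]
```

{"op": "move_arm", "data": {"motion": [[[0,-0.07,0.1],[0.0024,0,0],0],[[0,0,0],[0,0,0],-0.3],[[0,0,0],[0,0,0],-0.5],[[0,0,0],[0,0,0],-1],[[0,0,0],[0,0,0],-1],[[0,0,0],[0,0,0],-1],[[0,0,0],[0,0,0],-1],[[0,0,0],[0,0,0],-1]]}}

```text
time_s: 18.8
position: [0.4701, -0.1202, 0.0142]
tool_rot: [[0.1, 0.995, 0.0], [0.995, -0.1, -0.002], [-0.002, 0.0, -1.0]]
ft_force: [0.2, 0.1, -1.4]
grip_width: 0.0347
```

```bash
python3 go.py b,0.07
```

```text
t 18.8 p [ 0.4701 -0.1202  0.0142] w 0.0347 F [ 0.2  0.1 -1.4] q [-28.  32. 101.  -0.  47. -23.] turn [0.0001 0.0008 0.0001]
b,0.07 units [ 0.   -0.02 -2.79]
```

{"op": "move_arm", "data": {"motion": [[[0,0,-0.5],[0,0,0],-1],[[0,0,-0.8],[0,0,0],-1],[[0,0,-0.9],[0,0,0],-1],[[0,0,-0.9],[0,0,0],-1],[[0,0,-0.5],[0,0,0],-1],[[0,0,0],[0,0,0],-1]]}}

```text
time_s: 19.3
position: [0.4693, -0.1198, 0.0884]
tool_rot: [[0.1, 0.995, -0.003], [0.995, -0.1, 0.0], [-0.0, -0.003, -1.0]]
ft_force: [0.1, -0.4, -0.8]
grip_width: 0.0351
```

```bash
python3 go.py M3,0.09
```

```text
t 19.3 p [ 0.4693 -0.1198  0.0884] w 0.0351 F [ 0.1 -0.4 -0.8] q [-28.  25.  97.  -0.  59. -23.] turn [-0.0014  0.0001  0.    ]
M3,0.09 units [ 3.76  8.01 -0.11]
```

{"op": "move_arm", "data": {"motion": [[[0.2,0.5,-0.1],[0,0,0],-1],[[0.43,0.9,-0.05],[-0.001,0,0],-1],[[0.43,0.9,-0.05],[-0.001,0,0],-1],[[0.43,0.9,-0.05],[-0.001,0,0],-1],[[0.43,0.9,-0.05],[-0.001,0,0],-1],[[0.43,0.9,-0.05],[-0.001,0,0],-1],[[0.43,0.9,-0.05],[-0.001,0,0],-1],[[0.43,0.8,0],[0,0,0],-1],[[0.2,0.4,0],[0,0,0],-1],[[0,0,0],[0,0,0],-1]]}}

```text
time_s: 20.13
position: [0.6213, -0.0626, 0.0891]
tool_rot: [[0.102, 0.995, 0.002], [0.995, -0.102, 0.002], [0.002, 0.002, -1.0]]
ft_force: [-1.1, -0.6, -1.2]
grip_width: 0.0348
```

```bash
python3 go.py M3,0.09
```

```text
t 20.13 p [ 0.6213 -0.0626  0.0891] w 0.0348 F [-1.1 -0.6 -1.2] q [-17.  36.  74.   0.  70. -11.] turn [ 0.001  -0.0009 -0.0009]
M3,0.09 units [ 0.16  0.74 -0.04]
```

{"op": "move_arm", "data": {"motion": [[[0.15,0.5,0],[0.001,-0.001,-0.001],-1],[[0,0.2,0],[0,0,0],-1],[[0,0,0.4],[0,0,0],-1],[[0,0,0.7],[0,0,0],-1],[[0,0,0.7],[0,0,0],-1],[[0,0,0.4],[0,0,0],-1],[[0,0,0],[0,0,0],-1]]}}

```text
time_s: 20.72
position: [0.6311, -0.062, 0.038]
tool_rot: [[0.101, 0.995, -0.007], [0.995, -0.101, 0.001], [0.001, -0.007, -1.0]]
ft_force: [-0.7, 0.1, -1.3]
grip_width: 0.0348
```

```bash
python3 go.py M3,0.0262
```

```text
t 20.72 p [ 0.6311 -0.062   0.038 ] w 0.0348 F [-0.7  0.1 -1.3] q [-16.  41.  74.  -0.  65. -10.] turn [-0.0034 -0.0002 -0.0003]
M3,0.0262 units [0.08 0.25 0.59]
```

{"op": "move_arm", "data": {"motion": [[[0.08,0.25,0.05],[-0.0034,0,0],-1],[[0,0,0.2],[0,0,0],-1],[[0,0,0.15],[0,0,0],-1],[[0,0,0],[0,0,0],-1]]}}

```text
time_s: 21.05
position: [0.6363, -0.0615, 0.0298]
tool_rot: [[0.102, 0.995, 0.001], [0.995, -0.102, 0.0], [0.0, 0.001, -1.0]]
ft_force: [-0.6, 0.7, -1.3]
grip_width: 0.0352
```

```bash
python3 go.py M3,0.0262
```

```text
t 21.05 p [ 0.6363 -0.0615  0.0298] w 0.0352 F [-0.6  0.7 -1.3] q [-16.  42.  74.   0.  64. -10.] turn [ 0.0006 -0.0002 -0.0007]
M3,0.0262 units [ 0.03 -0.    0.18]
```

{"op": "move_arm", "data": {"motion": [[[0.03,0,0.08],[0.0006,0,0],-1],[[0,0,0.08],[0,0,0],-1],[[0,0,0.05],[0,0,0],-1],[[0,0,0.03],[0,0,0],-1],[[0,0,0],[0,0,0],-1]]}}

```text
time_s: 21.47
position: [0.637, -0.0608, 0.026]
tool_rot: [[0.101, 0.995, 0.002], [0.995, -0.101, -0.0], [-0.0, 0.002, -1.0]]
ft_force: [0.2, 1.5, -0.7]
grip_width: 0.0348
```

```bash
python3 go.py M3,0.0262
```

```text
t 21.47 p [ 0.637  -0.0608  0.026 ] w 0.0348 F [ 0.2  1.5 -0.7] q [-16.  42.  74.   0.  64. -10.] turn [ 0.001   0.     -0.0006]
M3,0.0262 units [-0.01 -0.03 -0.01]
```

Seated. Releasing and rising.

{"op": "move_arm", "data": {"motion": [[[0,0,0],[0,0,0],0],[[0,0,0],[0,0,0],0.2],[[0,0,0],[0,0,0],0.5],[[0,0,0],[0,0,0],1],[[0,0,0],[0,0,0],1],[[0,0,0],[0,0,0],1],[[0,0,-0.6],[0,0,0],1],[[0,0,-1],[0,0,0],1],[[0,0,-1],[0,0,0],1],[[0,0,-1],[0,0,0],1],[[0,0,-1],[0,0,0],1],[[0,0,0],[0,0,0],1]]}}

```text
time_s: 22.47
position: [0.6367, -0.0608, 0.1257]
tool_rot: [[0.101, 0.995, 0.003], [0.995, -0.101, -0.0], [-0.0, 0.003, -1.0]]
ft_force: [-0.1, 0.2, 0.9]
grip_width: 0.0852
```

```bash
python3 go.py a,0.12; python3 - <<'E'
from rig import imaging; import cv2
cv2.imwrite("pics/s5.png",cv2.resize(imaging.get_image("scene")["img"][60:280,170:490],None,fx=2,fy=2))
E
```

```text
t 22.47 p [ 0.6367 -0.0608  0.1257] w 0.0852 F [-0.1  0.2  0.9] q [-16.  36.  68.   0.  76. -10.] turn [ 0.0013  0.0001 -0.0006]
a,0.12 units [-9.91 -7.05  0.27]
```

View pics/s5.png

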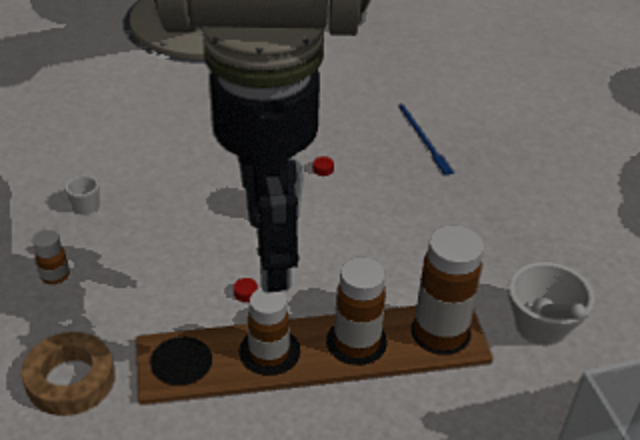

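Three bottles stand upright and centred on their marks. Now a.

{"op": "move_arm", "data": {"motion": [[[-0.5,-0.4,0],[0,0,0],1],[[-0.98,-0.7,0],[0.001,0,0],1],[[-0.98,-0.7,0],[0.001,0,0],1],[[-0.98,-0.7,0],[0.001,0,0],1],[[-0.98,-0.7,0],[0.001,0,0],1],[[-0.98,-0.7,0],[0.001,0,0],1],[[-0.98,-0.7,0],[0.001,0,0],1],[[-0.98,-0.7,0],[0.001,0,0],1],[[-0.98,-0.7,0],[0.001,0,0],1],[[-0.9,-0.6,0],[0,0,0],1],[[-0.4,-0.3,0],[0,0,0],1],[[0,0,0],[0,0,0],1]]}}

```text
time_s: 23.52
position: [0.4607, -0.2459, 0.1152]
tool_rot: [[0.1, 0.994, -0.035], [0.995, -0.1, 0.012], [0.008, -0.036, -0.999]]
ft_force: [1.4, -0.1, 0.6]
grip_width: 0.0857
```

```bash
python3 go.py a,0.09
```

```text
t 23.52 p [ 0.4607 -0.2459  0.1152] w 0.0857 F [ 1.4 -0.1  0.6] q [-41.  27.  88.  -1.  68. -35.] turn [-0.0171 -0.004  -0.0002]
a,0.09 units [0.18 0.81 1.23]
```

{"op": "move_arm", "data": {"motion": [[[0.18,0.8,0.3],[-0.017,-0.004,0],1],[[0,0,0.4],[0,0,0],1],[[0,0,0.3],[0,0,0],1],[[0,0,0],[0,0,0],1]]}}

```text
time_s: 23.85
position: [0.4761, -0.2421, 0.0922]
tool_rot: [[0.101, 0.995, -0.002], [0.995, -0.101, 0.002], [0.002, -0.003, -1.0]]
ft_force: [0.2, 0.6, -0.0]
grip_width: 0.0856
```

```bash
python3 go.py a,0.0035;  python3 - <<'E'
from rig import imaging; import cv2
cv2.imwrite("pics/w6.png",imaging.get_image("wrist")["img"])
E
```

```text
t 23.85 p [ 0.4761 -0.2421  0.0922] w 0.0856 F [ 0.2  0.6 -0. ] q [-40.  29.  89.   0.  63. -34.] turn [-0.0013 -0.001  -0.0004]
a,0.0035 units [-0.09  0.03  4.43]
```

View pics/w6.png

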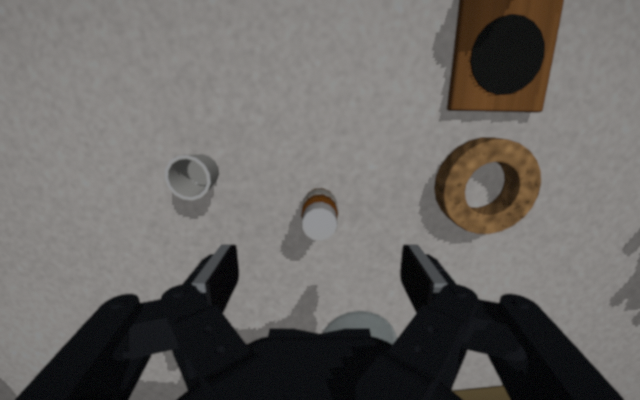

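a's cap is at (320,222), centred, and the cup and ring are clear. The flask by the lower edge is about 0.1 m away in -y, so also clear.

{"op": "move_arm", "data": {"motion": [[[-0.09,0.03,0.6],[-0.001,0,0],1],[[0,0,0.7],[0,0,0],1],[[0,-0.03,0.7],[0.001,0,0],0.6],[[0,-0.03,0.7],[0.001,0,0],0.4],[[0,-0.03,0.5],[0.001,0,0],0.3],[[0,0,0.2],[0,0,0],0.2],[[0,0,0],[0,0,0],0.2]]}}

```text
time_s: 24.48
position: [0.4755, -0.2423, 0.023]
tool_rot: [[0.096, 0.995, -0.007], [0.995, -0.096, 0.002], [0.001, -0.008, -1.0]]
ft_force: [0.9, 0.1, 0.3]
grip_width: 0.0512
```

```bash
python3 go.py a,0.0045
```

```text
t 24.48 p [ 0.4755 -0.2423  0.023 ] w 0.0512 F [0.9 0.1 0.3] q [-40.  34.  92.  -0.  54. -34.] turn [-0.0036 -0.0005  0.0017]
a,0.0045 units [-0.07  0.06  0.93]
```

{"op": "move_arm", "data": {"motion": [[[-0.07,0.06,0.25],[-0.0036,0,0.0017],0.2],[[0,0,0.3],[0,0,0],0.2],[[0,0,0.2],[0,0,0],0.2],[[0,0,0.1],[0,0,0],0.2],[[0,0,0],[0,0,0],0.2]]}}

```text
time_s: 24.9
position: [0.4776, -0.2445, 0.0062]
tool_rot: [[0.1, 0.995, 0.003], [0.995, -0.1, -0.001], [-0.001, 0.003, -1.0]]
ft_force: [-0.3, 0.3, -0.7]
grip_width: 0.0516
```

```bash
python3 go.py a,0.0045
```

```text
t 24.9 p [ 0.4776 -0.2445  0.0062] w 0.0516 F [-0.3  0.3 -0.7] q [-40.  36.  93.   0.  51. -34.] turn [0.0016 0.0003 0.    ]
a,0.0045 units [ 0.03 -0.06  0.08]
```

{"op": "move_arm", "data": {"motion": [[[0.03,-0.06,0.04],[0.0016,0,0],0],[[0,0,0],[0,0,0],-0.3],[[0,0,0],[0,0,0],-0.5],[[0,0,0],[0,0,0],-1],[[0,0,0],[0,0,0],-1],[[0,0,0],[0,0,0],-1],[[0,0,0],[0,0,0],-1],[[0,0,0],[0,0,0],-1]]}}

```text
time_s: 25.57
position: [0.4766, -0.244, 0.0061]
tool_rot: [[0.1, 0.995, 0.001], [0.995, -0.1, -0.002], [-0.001, 0.001, -1.0]]
ft_force: [0.5, -0.8, -0.5]
grip_width: 0.0286
```

```bash
python3 go.py a,0.08
```

```text
t 25.57 p [ 0.4766 -0.244   0.0061] w 0.0286 F [ 0.5 -0.8 -0.5] q [-40.  36.  93.  -0.  51. -34.] turn [0.0004 0.0007 0.    ]
a,0.08 units [ 0.01 -0.01 -3.7 ]
```

{"op": "move_arm", "data": {"motion": [[[0,0,-0.5],[0,0,0],-1],[[0,0,-0.8],[0,0,0],-1],[[0,0,-0.9],[0,0,0],-1],[[0,0,-0.8],[0,0,0],-1],[[0,0,-0.5],[0,0,0],-1],[[0,0,0],[0,0,0],-1]]}}

```text
time_s: 26.07
position: [0.4763, -0.2436, 0.0816]
tool_rot: [[0.1, 0.995, -0.0], [0.995, -0.1, -0.001], [-0.001, -0.0, -1.0]]
ft_force: [0.7, -0.2, 0.3]
grip_width: 0.0284
```

```bash
python3 go.py M4,0.08
```

```text
t 26.07 p [ 0.4763 -0.2436  0.0816] w 0.0284 F [ 0.7 -0.2  0.3] q [-40.  29.  89.  -0.  61. -34.] turn [-0.0001  0.0004  0.    ]
M4,0.08 units [5.91 7.02 0.07]
```

{"op": "move_arm", "data": {"motion": [[[0.3,0.4,-0.05],[0,0,0],-1],[[0.72,0.85,-0.05],[0,0,0],-1],[[0.72,0.85,-0.05],[0,0,0],-1],[[0.72,0.85,-0.05],[0,0,0],-1],[[0.72,0.85,-0.05],[0,0,0],-1],[[0.72,0.85,-0.05],[0,0,0],-1],[[0.72,0.85,-0.05],[0,0,0],-1],[[0.6,0.7,0],[0,0,0],-1],[[0.3,0.4,0],[0,0,0],-1],[[0,0,0],[0,0,0],-1]]}}

```text
time_s: 26.9
position: [0.6273, -0.1369, 0.0845]
tool_rot: [[0.102, 0.995, -0.006], [0.995, -0.102, 0.003], [0.003, -0.006, -1.0]]
ft_force: [-1.1, 0.2, -0.5]
grip_width: 0.0285
```

```bash
python3 go.py M4,0.08
```

```text
t 26.9 p [ 0.6273 -0.1369  0.0845] w 0.0285 F [-1.1  0.2 -0.5] q [-23.  38.  70.   0.  72. -17.] turn [-0.0029 -0.0012 -0.0009]
M4,0.08 units [-0.15  0.04  0.23]
```

{"op": "move_arm", "data": {"motion": [[[-0.15,0.04,0.4],[-0.003,-0.001,-0.001],-1],[[0,0,0.7],[0,0,0],-1],[[0,0,0.7],[0,0,0],-1],[[0,0,0.5],[0,0,0],-1],[[0,0,0.2],[0,0,0],-1],[[0,0,0],[0,0,0],-1]]}}

```text
time_s: 27.4
position: [0.6252, -0.1405, 0.0282]
tool_rot: [[0.1, 0.995, -0.003], [0.995, -0.1, 0.001], [0.001, -0.003, -1.0]]
ft_force: [0.0, 0.3, -0.9]
grip_width: 0.0284
```

```bash
python3 go.py M4,0.018
```

```text
t 27.4 p [ 0.6252 -0.1405  0.0282] w 0.0284 F [ 0.   0.3 -0.9] q [-23.  42.  74.  -0.  65. -18.] turn [-0.0016 -0.0005  0.0001]
M4,0.018 units [0.04 0.12 0.51]
```

{"op": "move_arm", "data": {"motion": [[[0.04,0.12,0.12],[-0.0016,0,0],-1],[[0,0,0.12],[0,0,0],-1],[[0,0,0.1],[0,0,0],-1],[[0,0,0.06],[0,0,0],-1],[[0,0,0],[0,0,0],-1]]}}

```text
time_s: 27.82
position: [0.6282, -0.141, 0.0208]
tool_rot: [[0.101, 0.995, 0.003], [0.995, -0.101, -0.0], [0.0, 0.003, -1.0]]
ft_force: [-0.1, -0.4, 0.5]
grip_width: 0.0285
```

```bash
python3 go.py M4,0.018
```

```text
t 27.82 p [ 0.6282 -0.141   0.0208] w 0.0285 F [-0.1 -0.4  0.5] q [-23.  43.  74.   0.  64. -17.] turn [ 0.0012 -0.0001 -0.0004]
M4,0.018 units [ 0.05 -0.03  0.14]
```

{"op": "move_arm", "data": {"motion": [[[0.05,-0.03,0.06],[0.001,0,0],-1],[[0,0,0.06],[0,0,0],-1],[[0,0,0.04],[0,0,0],-1],[[0,0,0.03],[0,0,0],-1],[[0,0,0],[0,0,0],-1]]}}

```text
time_s: 28.23
position: [0.6281, -0.1398, 0.0178]
tool_rot: [[0.101, 0.995, 0.002], [0.995, -0.101, -0.001], [-0.0, 0.002, -1.0]]
ft_force: [0.5, -0.1, -0.5]
grip_width: 0.0284
```

```bash
python3 go.py M4,0.018
```

```text
t 28.23 p [ 0.6281 -0.1398  0.0178] w 0.0284 F [ 0.5 -0.1 -0.5] q [-23.  43.  74.   0.  63. -17.] turn [ 0.001   0.0002 -0.0003]
M4,0.018 units [-0.01 -0.02 -0.01]
```

{"op": "move_arm", "data": {"motion": [[[0,0,0.01],[0,0,0],-0.2],[[0,0,0],[0,0,0],0],[[0,0,0],[0,0,0],0.4],[[0,0,0],[0,0,0],1],[[0,0,0],[0,0,0],1],[[0,0,0],[0,0,0],1],[[0,0,-0.5],[0,0,0],1],[[0,0,-0.8],[0,0,0],1],[[0,0,-1],[0,0,0],1],[[0,0,-1],[0,0,0],1],[[0,0,-1],[0,0,0],1],[[0,0,-1],[0,0,0],1]]}}

```text
time_s: 29.23
position: [0.6261, -0.1391, 0.1265]
tool_rot: [[0.101, 0.995, -0.005], [0.995, -0.101, 0.003], [0.002, -0.006, -1.0]]
ft_force: [-0.0, 0.5, 0.5]
grip_width: 0.085
```

{"op": "move_arm", "data": {"motion": [[[0,-0.5,-1],[0,0,0],1],[[0,-1,-0.8],[0,0,0],1],[[0,-1,-0.5],[0,0,0],1],[[0,-1,0],[0,0,0],1],[[0,-1,0],[0,0,0],1],[[0,-1,0],[0,0,0],1],[[0,-1,0],[0,0,0],1],[[0,-1,0],[0,0,0],1],[[0,-1,0],[0,0,0],1],[[0,-0.5,0],[0,0,0],1],[[0,0,0],[0,0,0],1],[[0,0,0],[0,0,0],1]]}}

```text
time_s: 30.23
position: [0.4406, -0.1202, 0.1894]
tool_rot: [[0.1, 0.995, 0.015], [0.995, -0.1, -0.008], [-0.006, 0.016, -1.0]]
ft_force: [-0.5, -0.3, 0.1]
grip_width: 0.0852
```

```bash
python3 go.py; python3 - <<'E'
from rig import imaging; import cv2
t=imaging.get_image("top"); s=imaging.get_image("scene")
import pickle; pickle.dump((t,s),open("fin.pkl","wb"))
cv2.imwrite("pics/tf.png",cv2.convertScaleAbs(cv2.resize(t["img"][130:290,130:450],None,fx=2.5,fy=2.5,interpolation=cv2.INTER_CUBIC),alpha=1.6))
cv2.imwrite("pics/sf.png",cv2.convertScaleAbs(cv2.resize(s["img"][105:275,175:475],None,fx=2.6,fy=2.6,interpolation=cv2.INTER_CUBIC),alpha=1.6))
E
```

```text
t 30.23 p [ 0.4406 -0.1202  0.1894] w 0.0852 F [-0.5 -0.3  0.1] q [-30.  14.  93.   0.  72. -24.] turn [ 0.0075  0.0029 -0.0001]
```

View pics/tf.png

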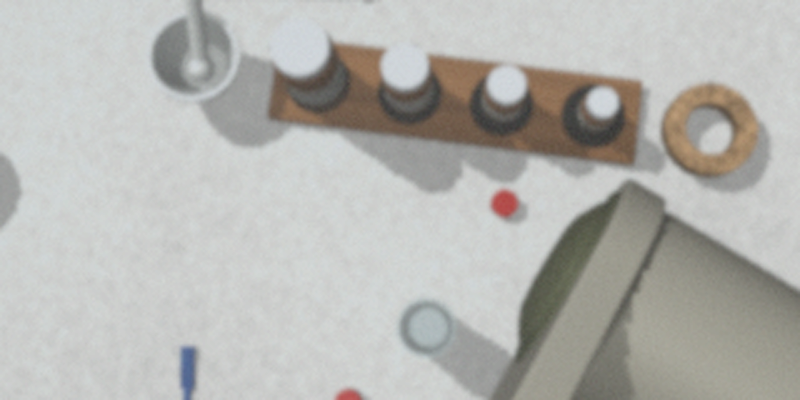

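View pics/sf.png

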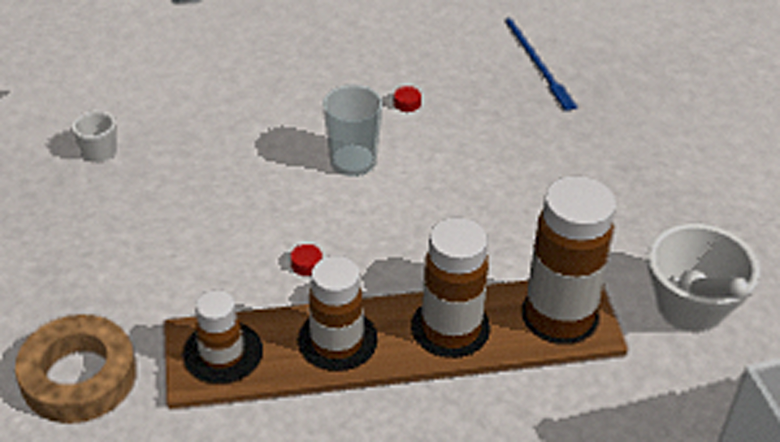

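All four stand upright on their marks, falling in height from the mortar, and the beaker is unmoved at (426,327). A quick numeric check follows.

```bash
python3 - <<'E'
from h import *; import pickle
from rig import readout
T,S=pickle.load(open("fin.pkl","rb"))
tz=lambda p:(np.array(p)+.5)/2.5-.5+130
sz=lambda p:(np.array(p)+.5)/2.6-.5+np.array([175,105])
for n,h,t,s,m in [("d",.122,(301,48),(580,200),(.6525,.0975)),("c",.1,(405,69),(459,237),(.6444,.018)),("b",.08,(507,85),(336,273),(.6363,-.0609)),("a",.062,(602,103),(215,303),(.6277,-.14))]:
    print(n,(unp(T,*tz(t),h)[:2]-m).round(4),(unp(S,*sz(s),h)[:2]-m).round(4))
print(np.abs(readout.observe()["qvel"]).max())
E
```

```text
d [-0.0014 -0.0016] [-0.0008  0.0008]
c [-0.0021 -0.    ] [-0.0007  0.0021]
b [-0.     -0.0016] [0.0002 0.0003]
a [-0.0003 -0.0009] [-0.0013 -0.0003]
0.9510607958241618
```

Every bottle is within about 3 mm of its mark centre, so I'm handing in.

```bash
python3 -c "
from rig import job; print(job.close_job())"
```

```text
the job is handed in; nothing more can be done
None
```

I set the four amber bottles on the marks in falling height from the mortar (d, c, b, a), and handed the job in at about 30 s of the 102 s allowed.

The final top and scene images show all four upright, each within about 3 mm of its mark centre (limit 12 mm) in both cameras. The beaker shows at the same pixels as at the start. The gripper was open and clear of everything, and no check failed or disagreed beyond the roughly 2 mm camera calibration. No verdict was reported on hand-in.

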